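Bring the drill-jig carriage off its park lock to the ball notch and hold it there

ROBOT

A 6-joint arm with a two-finger parallel gripper is mounted at the origin on the work surface. World frame = base frame: x ahead of the robot, y to its left, z up, the work surface at z = 0. Lengths are in mm, angles in rad, forces in N, time in s.
With the tool pointing down it reaches from about 300 to 875 mm from the base axis. Payload 6.4 kg.
Tool frame: the origin (TCP) lies between the finger pads; the fingertips stand ctrl.tcp_to_tips ahead of it and the grasp point (between the pads) lies 5 mm behind it (ctrl.tcp_to_tips is the distance from the TCP to the fingertips, in mm); z points along the fingers, y is the line along which they close (so a half turn about z gives the same grasp; the last joint's range is limited). The gripper opens to 88 mm and grips with 3 to 60 N. Pads are 18 mm wide; open, the fingers measure 123 mm over their backs; the gripper's body (75 mm by 187 mm) begins 45 mm behind the grasp point.
Start: joints at [-1.554, 0.181, 1.607, -0, 1.354, -0.206], TCP at [127.068, -560.799, 252.714] pointing down, gripper open.
Joint ranges: [-2.99, 2.99], [-0.89, 2.07], [0.3, 2.58], [-1.14, 4.28], [0, 2.63], [-3.12, 3.12]. Speed limits (rad/s): [2.57, 2.57, 3.01, 3.14, 3.14, 3.14].

INTERFACE

Orientations are given as [roll, pitch, yaw] about the fixed x, y, z axes, in that order (R = Rz(yaw) Ry(pitch) Rx(roll)).
In Python, from station import ctrl, optics, order gives the robot as it stands.
- The arm moves only by the tool drive_tool, never from a script. Its argument "moves" is a list of rows, each a list of 3 entries, a list of its own where there are three numbers: the shift along the tool's x, y, z in mm, then the turn about the tool's z in units of 5 degrees (1.0 is 5 degrees), then the opening, from 0 (shut) to 1 (fully open). A call has 1 to 10 rows; each row shifts and turns the commanded pose from where the row before left it, along the tool's axes as they then stand; what a row does not reach is not made up. A row lasts 1/8 s, in which the tool goes at most 62.5 mm and 10.7 degrees, less where a joint would pass 70% of its speed; a pose out of reach is approached as far as the arm can. A call with a gripper value outside its range is refused whole. The fingers move at their own pace and stop on an object; "grip_force" is the grip in N (left out, the last holds). Time passes only in rows, so rows that do not move let the fingers close. It gives the time, the measured TCP pose, the force, the opening and the grip force at its end, in the units of the state.
- ctrl.state(): the state, without advancing time (a new reading comes with each control period).
- optics.read_camera(name): name is "scene" or "top" or "wrist"; returns (picture, depth): 384x512x3 uint8, red, green, blue; 384x512 float32, mm along the optical axis (not along the pixel's ray), 0 where there is no reading.
- optics.get_calibration(name): a dict with "mtx" (3x3 intrinsics, pixels), "R" (3x3) and "t" (3): a world point X has camera coordinates R X + t. Camera axes: x right, y down, z forward; pixel columns grow to the right and rows downward; lengths in mm; the calibration is good to about 2 mm. A picture is of the moment at which its call begins: read the wrist's pose just before it. get_calibration takes no time and is no camera call; for the wrist camera it gives the pose at the moment of the call.
- order.close_job(): hands the job in; it is judged then, once.
The state is a dict: "t": time; "joint_positions": joint angles; "qvel": joint speeds; "joint_efforts": joint torques, N m; "tool_pos": TCP position; "tcp_rot": TCP orientation; "ft_force": force on the tool from outside, world axes, zero at the start; "ft_torque": the same for the moment, N m; "grip_width": opening from 0.0 (shut) to 1.0 (fully open); "grasp_force": force on a finger pad.
Only numpy, scipy, OpenCV 4.12 (cv2) and the standard library are available. Lean on these libraries where they do the work, as an engineer would, in place of code of your own. Each camera call takes 0.05 s, during which the arm holds its last target. There are 200 camera calls.

TASK

The carriage of the drill jig on the bench is locked in its park hole. Take hold of its black lock knob, pull the knob straight up to its stop to draw the pin, slide the carriage along the rail until you feel its spring ball drop into the notch of the index strip, and finish while still holding the knob or carriage, keeping it still in the notch ready for drilling. Leave the hand tools lying around the jig where they are.

Things in the scene. Friction and masses are not known exactly. Their poses are not given: they have to be found in the camera images.
- jig: drill jig fixed to the bench, place and yaw vary: dark bed 175 x 400 x 12 mm, along its middle a ground-steel rail 20 mm wide, top 42 mm above the bench; end blocks 54 mm high; a flat bar clamped on the robot's side. Origin: on the bench under the rail's middle; y along the rail, z up. Park hole (10 mm) in the rail at y = -110 mm: the carriage starts there and is slid to +y by 90 to 170 mm
- carriage: carriage on the rail, about 0.6 kg, 1.5 N drag, moves only along the rail (215 mm; 1 mm play when locked). Aluminium plate 150 (across) x 56 (along) x 10 mm, top 56 mm above the bench, with the lock knob over the rail, a drill bush 62 mm from the rail towards the robot and a ball plunger 42 mm beyond it, 8 mm high. Origin: on the rail's line under the knob, 34 mm above the bench; axes as the jig
- knob_grip (a point): centre of the lock knob: upright black cylinder 26 mm in diameter, 24 mm high, on a sleeve 18 mm in diameter; 90 mm above the bench when down (knob from 78 to 102 mm). It rises when pulled and travels with the carriage. Gripped from above; within 75 mm around it nothing but its sleeve is higher than 65 mm above the bench
- pull_knob (a joint): how far the knob and its 8 mm pin are pulled up, m: 0 = pin 6 mm deep in the park hole, 0.010 = at the stop, pin 4 mm clear of the rail. A spring presses it down with 4.5 N at 0, 7.5 N at the stop. If let down away from the hole, the pin rests on the rail at 0.006 and slides on it
- carriage_ball (a point): point on the carriage where its spring ball (12 mm in diameter, under the plunger, on the side away from the robot, 42 mm from the rail's middle line) touches the index strip; level with the knob along the rail. The ball is seated when this point is at notch
- notch (a point): middle of the notch, on top of the index strip: bright steel bar 20 x 325 x 14 mm along the rail's far side, top 26 mm above the bench, set anew each time; one dark cross groove 10 mm wide. Axes as the jig. The ball rides on the strip and drops 2.7 mm into the groove: within 4 mm it draws the carriage to the middle with up to 6 N, more than friction; 6 to 9 N along the rail drag it out again
- body_hammer: hammer with a yellow and black handle, 270 mm long, head 95 mm wide and 34 mm high, lying on the bench on the far side of the jig; origin on the bench under the handle's middle; leave alone
- heel_dolly: steel dolly block 58 x 44 x 30 mm on the bench beyond the jig's +y end; origin under its middle; leave alone
- toe_dolly: flat rounded steel dolly 75 x 50 x 24 mm on the bench beyond the jig's -y end; origin under its middle; leave alone
- caliper: sliding caliper 225 x 56 x 12 mm lying on the bench on the robot's side of the jig; origin under the middle of its beam; leave alone
- centre_punch: centre punch 102 mm long and 12 mm thick lying on the jig's bed along its edge towards the robot (top 24 mm above the bench); origin under its middle; leave alone

How it is judged:
By the outcome, as a careful person would: the job done as asked, in the order asked, and still so for the second after the job is handed in, while the arm keeps its last pose, push and grip.
It also fails if it takes over 48 s, if anything falls off the work surface, if the arm or the gripper's body presses on something with over 40 N, if the wrist force passes 120 N, or if a joint passes its speed limit or range.

## Working session

There is one attempt and no reset: what is moved stays moved. The work goes in short steps, Python scripts to look and compute and a tool call to move; the robot and the scene stay as the last step left them, time stands still between calls to the robot, and variables do not carry over. Pictures are saved under pics/ and viewed, at most 10 in all, crops included, and the job is handed in when it is done.

Besides the shell and the picture viewer there is one more tool, called as a command line: name --argument value ..., lists and objects as JSON in quotes. drive_tool: Moves the arm, as the interface text tells. Its arguments: {"type":"object","properties":{"moves":{"type":"array","items":{"type":"array"}},"grip_force":{"type":"number"}},"required":["moves"]}

```bash
mkdir -p pics; cat > h.py <<'E'
import numpy as np, cv2
from station import ctrl, optics, order
def shot(n,f=None):
    c=optics.get_calibration(n); im,d=optics.read_camera(n)
    if f: cv2.imwrite('pics/'+f,cv2.cvtColor(im,cv2.COLOR_RGB2BGR))
    return im,d,{k:np.array(v,float) for k,v in c.items() if k in('mtx','R','t')}
def ray(c,u,v,z):
    d=c['R'].T@np.linalg.inv(c['mtx'])@[u,v,1]; o=-c['R'].T@c['t']
    return o+d*(z-o[2])/d[2]
def cloud(c,d):
    v,u=np.mgrid[:d.shape[0],:d.shape[1]]
    p=np.stack([u,v,np.ones_like(u)],-1)@np.linalg.inv(c['mtx']).T*d[...,None]
    return (p-c['t'])@c['R']
E
python3 - <<'E'
from h import *
for n in('top','scene'):
    im,d,c=shot(n,n+'1.png'); np.savez(n+'1.npz',im=im,d=d,**c)
    print(n,-c['R'].T@c['t'],c['mtx'][0,0])
print(ctrl.state(),ctrl.tcp_to_tips)
E
```

```text
top [ 522.88630136    9.61170544 1054.85108762] 459.5203879380337
scene [1268.47425857 -309.92060089  931.96670269] 421.9139980827609
{'t': 0.1, 'joint_positions': array([-1.55427443e+00,  1.81436873e-01,  1.60789365e+00, -2.11991594e-05,
        1.35381147e+00, -2.06363367e-01]), 'qvel': array([ 1.51845874e-04, -9.22185858e-04, -9.91884175e-04,  1.16886055e-03,
        5.89336352e-05,  4.73461004e-04]), 'joint_efforts': array([ 6.49849335e-04, -4.34821379e+01, -3.42695403e+01,  7.03657698e-02,
        3.39419302e-02, -4.68184271e-05]), 'tool_pos': array([ 127.06820048, -560.31338659,  251.92395904]), 'tcp_rot': array([-3.14007195e+00, -2.97206186e-04,  2.22889613e-01]), 'ft_force': array([ 0.72342291, -0.64625456, -0.04172754]), 'ft_torque': array([ 0.0093824 , -0.0229286 , -0.00245264]), 'grasp_force': 0.0, 'grip_width': 0.9985537358708779} 14.0
```

View pics/top1.png

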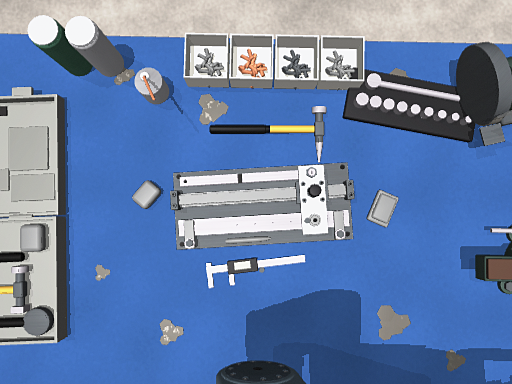

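View pics/scene1.png

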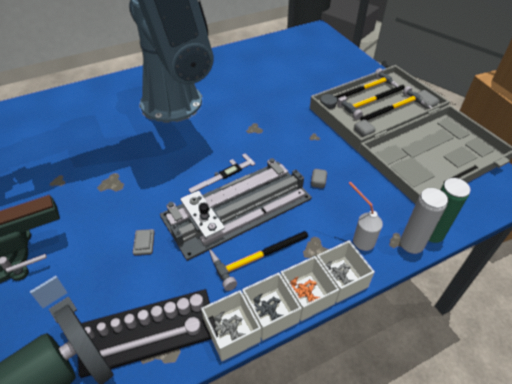

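The top view shows the knob at about (314,191), the dark groove in the strip at about (240,179) and the rail running left, which is +y. I'll measure these next.

```bash
cat > m.py <<'E'
from h import *
z=np.load('top1.npz'); im,d=z['im'],z['d']; c={k:z[k] for k in('mtx','R','t')}
P=cloud(c,d); g=cv2.cvtColor(im,cv2.COLOR_RGB2GRAY)
# knob top: dark, near 102 high
s=np.zeros(g.shape,bool); s[170:215,295:335]=1
m=s&(P[...,2]>94)&(P[...,2]<110); print('knob',m.sum(),P[m].mean(0),P[m].min(0),P[m].max(0))
# strip: bright, ~26 high on far side
s[:]=0; s[165:192,178:300]=1
m=s&(abs(P[...,2]-26)<5)&(g>170); v,u=np.nonzero(m)
r=cv2.minAreaRect(np.float32([ray(c,a,b,26)[:2] for a,b in zip(u,v)])); print('strip',m.sum(),r)
k=np.float32([(a,b) for a,b in zip(u,v)]); vx,vy,x0,y0=cv2.fitLine(k,cv2.DIST_HUBER,0,.01,.01).ravel()
prof=[]
for a in np.arange(180,296): 
    b=y0+(a-x0)*vy/vx; prof.append(np.mean([g[int(round(b+e)),a] for e in(-2,-1,0,1,2)]))
prof=np.array(prof); i=np.argmin(prof[20:110])+20
print(prof[i-7:i+8].round()); w=np.clip(prof.max()*.8-prof[i-5:i+6],0,None)
a=180+i+ (w*np.arange(-5,6)).sum()/w.sum(); b=y0+(a-x0)*vy/vx; print('groove px',a,b,ray(c,a,b,26))
# rail: top 42 high
s[:]=0; s[180:215,185:295]=1
m=s&(abs(P[...,2]-42)<4); v,u=np.nonzero(m); print('rail',m.sum(),cv2.minAreaRect(np.float32([ray(c,a,b,42)[:2] for a,b in zip(u,v)])),cv2.fitLine(np.float32(P[m][:,:2]),cv2.DIST_HUBER,0,.01,.01).ravel())
# plate 56
s[:]=0; s[155:245,285:345]=1
m=s&(abs(P[...,2]-56)<3)&(g>150); print('plate',m.sum(),cv2.minAreaRect(np.float32(P[m][:,:2])))
E
python3 m.py; python3 -c "
import cv2;i=cv2.imread('pics/top1.png')[150:260,160:365];cv2.imwrite('pics/c1.png',cv2.resize(i,None,fx=3.8,fy=3.8,interpolation=cv2.INTER_CUBIC))"
```

```text
knob 128 [ 593.14770113 -108.63499513  101.57695122] [ 580.1632947 -122.0672747   95.4773284] [605.30630348 -95.37102368 106.55651288]
strip 1083 ((612.2391357421875, 52.37133026123047), (40.827613830566406, 264.562744140625), 4.580012321472168)
[243. 245. 253. 202.  60.  54.  55.  32. 238. 253. 246. 245. 245. 245.
 245.]
groove px 239.5590525632706 178.1225647772619 [621.54027018  50.98518312  26.        ]
rail 972 ((580.5309448242188, 49.44274139404297), (20.331920623779297, 241.95724487304688), 4.614660263061523) [ 8.0250733e-02 -9.9677473e-01  5.8039734e+02  4.9996265e+01]
plate 1156 ((576.3490600585938, -110.3882827758789), (149.81224060058594, 56.01057052612305), 4.4783196449279785)
```

View pics/c1.png

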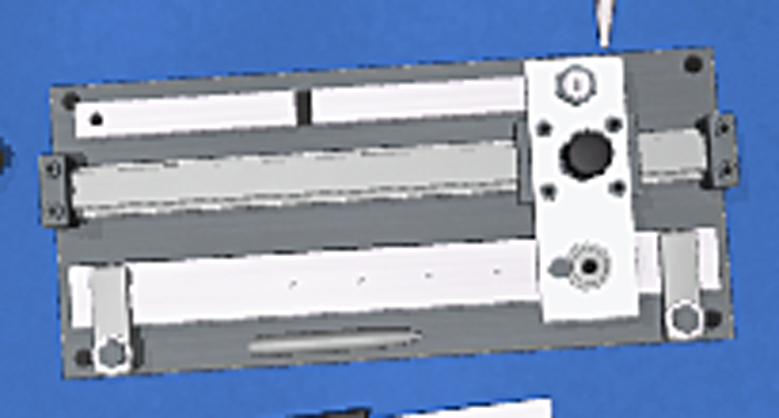

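Rail yaw is 4.6°. The groove is 157 mm from the knob along the rail and 41 mm across it, where 42 is expected, and the plate measures 150x56 at z = 56, so the measurements agree. I'll grip along the rail with the tool yaw at 0.080, turning first and then travelling high.

drive_tool --moves '[[[0,0,0],1.64,1],[[39,-32,0],0,1],[[39,-32,0],0,1],[[39,-32,0],0,1],[[39,-32,0],0,1],[[39,-32,0],0,1],[[39,-32,0],0,1],[[39,-32,0],0,1],[[39,-32,0],0,1],[[39,-32,0],0,1]]' --grip_force 30

```text
t: 1.35
tool_pos: [454.9, -244.3, 252.5]
tcp_rot: [-3.141, 0.0, 0.08]
ft_force: [0.2, 0.5, -0.0]
grip_width: 1.0
grasp_force: 0.0
```

drive_tool --moves '[[[39,-32,0],0,1],[[39,-32,0],0,1],[[39,-32,0],0,1],[[0,0,0],0,1],[[0,0,0],0,1]]'

```text
t: 1.98
tool_pos: [562.4, -140.8, 252.1]
tcp_rot: [-3.141, 0.001, 0.08]
ft_force: [-0.8, -0.4, 0.3]
grip_width: 1.002
grasp_force: 0.0
```

```bash
cat > a.py <<'E'
from h import *
s=ctrl.state(); im,d,c=shot('wrist','w1.png'); P=cloud(c,d)
m=(P[...,2]>92)&(P[...,2]<112)&(np.hypot(P[...,0]-593,P[...,1]+108.6)<30)
print(m.sum()); v,u=np.nonzero(m)
k=None
if m.sum(): (uu,vv),r=cv2.minEnclosingCircle(np.float32(np.c_[u,v])); k=ray(c,uu,vv,102); print('knob',P[m].mean(0),k,r*d[m].mean()/c['mtx'][0,0])
p,y=s['tool_pos'],s['tcp_rot']; print(s['t'],p,y,s['ft_force'])
q=np.array([593.1,-108.6])-p[:2]; a=y[2]; print('dtool',q@[np.cos(a),np.sin(a)],q@[np.sin(a),-np.cos(a)])
E
python3 a.py
```

```text
522
knob [ 590.81228052 -110.18123864  101.41775002] [ 591.0608467  -110.05248654  102.        ] 13.950746149691902
1.975 [ 562.44551935 -140.7601551   252.09774652] [-3.14132708e+00  1.43869223e-03  8.03794952e-02] [-0.79170077 -0.4273927   0.2638124 ]
dtool 33.137741112939366 -29.594980560784876
```

View pics/w1.png

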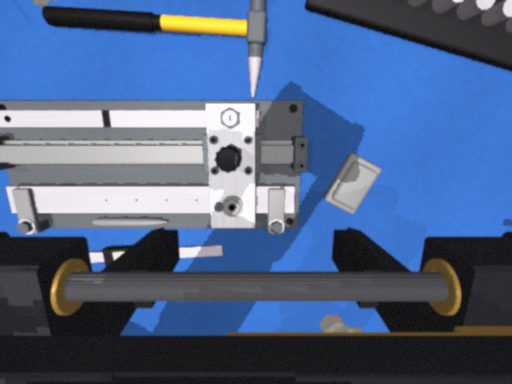

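The wrist view shows the knob at (229,158) and the groove at (107,118). The two knob estimates agree to about 2 mm, so I'll use their average and descend.

drive_tool --moves '[[[16,-14.5,0],0,1],[[16,-14.5,0],0,1],[[0,0,40],0,1],[[0,0,40],0,1],[[0,0,30],0,1],[[0,0,25],0,1],[[0,0,17],0,1],[[0,0,15],0,1],[[0,0,0],0,1],[[0,0,0],0,1]]'

```text
t: 3.28
tool_pos: [593.3, -109.5, 86.6]
tcp_rot: [3.141, -0.001, 0.08]
ft_force: [-0.0, 0.0, 0.0]
grip_width: 1.001
grasp_force: 0.0
```

drive_tool --moves '[[[0,0,0],0,0.5],[[0,0,0],0,0.4],[[0,0,0],0,0.2],[[0,0,0],0,0.2],[[0,0,0],0,0.2],[[0,0,0],0,0.2],[[0,0,0],0,0.2],[[0,0,0],0,0.2]]' --grip_force 8

```text
t: 4.28
tool_pos: [592.6, -109.3, 85.7]
tcp_rot: [-3.142, 0.0, 0.08]
ft_force: [-0.2, 0.4, -0.6]
grip_width: 0.292
grasp_force: 8.0
```

The opening of 25.7 mm matches the 26 mm knob and the side force is near zero. I'll tighten and pull up gradually.

drive_tool --moves '[[[0,0,0],0,0.2],[[0,0,0],0,0.2],[[0,0,0],0,0.2],[[0,0,-2],0,0.2],[[0,0,-2],0,0.2],[[0,0,-2],0,0.2],[[0,0,-2],0,0.2],[[0,0,0],0,0.2],[[0,0,0],0,0.2]]' --grip_force 40

```text
t: 5.4
tool_pos: [592.5, -109.3, 93.6]
tcp_rot: [-3.142, 0.0, 0.08]
ft_force: [2.7, -0.9, -6.6]
grip_width: 0.279
grasp_force: 40.0
```

drive_tool --moves '[[[0,0,-1],0,0.2],[[0,0,0],0,0.2],[[0,0,-1],0,0.2],[[0,0,0],0,0.2],[[0,0,0],0,0.2]]'

```text
t: 6.02
tool_pos: [592.5, -109.3, 95.6]
tcp_rot: [-3.142, 0.0, 0.08]
ft_force: [2.8, -1.6, -8.3]
grip_width: 0.282
grasp_force: 40.0
```

drive_tool --moves '[[[0,0,-0.6],0,0.2],[[0,0,0],0,0.2],[[0,0,0],0,0.2]]'

```text
t: 6.4
tool_pos: [592.5, -109.2, 95.8]
tcp_rot: [-3.141, 0.0, 0.08]
ft_force: [4.9, -2.0, -12.3]
grip_width: 0.28
grasp_force: 40.0
```

The force rise shows the knob is at its stop. Now I'll slide along the rail, which is tool -y.

drive_tool --moves '[[[0,-3,0],0,0.2],[[0,-6,0],0,0.2],[[0,-8,0],0,0.2],[[0,-8,0],0,0.2],[[0,-8,0],0,0.2],[[0,-8,0],0,0.2],[[0,-6,0],0,0.2],[[0,-3,0],0,0.2],[[0,0,0],0,0.2]]'

```text
t: 7.52
tool_pos: [588.4, -59.0, 95.8]
tcp_rot: [-3.141, 0.0, 0.08]
ft_force: [4.9, 0.7, -12.8]
grip_width: 0.284
grasp_force: 40.0
```

drive_tool --moves '[[[0,-4,0],0,0.2],[[0,-8,0],0,0.2],[[0,-11,0],0,0.2],[[0,-11,0],0,0.2],[[0,-11,0],0,0.2],[[0,-11,0],0,0.2],[[0,-11,0],0,0.2],[[0,-11,0],0,0.2],[[0,-8,0],0,0.2],[[0,-4,0],0,0.2]]'

```text
t: 8.78
tool_pos: [581.3, 30.1, 95.9]
tcp_rot: [3.141, 0.0, 0.08]
ft_force: [5.3, -2.4, -13.0]
grip_width: 0.281
grasp_force: 40.0
```

drive_tool --moves '[[[0,-2,0],0,0.2],[[0,0,0],0,0.2],[[0,0,0],0,0.2]]'

```text
t: 9.15
tool_pos: [581.1, 32.3, 95.8]
tcp_rot: [-3.141, 0.001, 0.08]
ft_force: [4.2, 0.1, -15.5]
grip_width: 0.283
grasp_force: 40.0
```

```bash
cat > b.py <<'E'
from h import *
s=ctrl.state(); p=s['tool_pos']; e=np.array([-.0803,.9968])
print('slid',(p[:2]-[592.5,-109.3])@e,'F along',s['ft_force'][:2]@e,p,s['ft_force'])
im,d,c=shot('top','t2.png')
cv2.imwrite('pics/t2c.png',cv2.cvtColor(cv2.resize(im[140:260,160:365],None,fx=3.8,fy=3.8,interpolation=cv2.INTER_CUBIC),cv2.COLOR_RGB2BGR))
E
python3 b.py
```

```text
slid 142.07289501796816 F along -0.27340829324902804 [581.05853568  32.30728876  95.83706926] [  4.23669493   0.06701275 -15.50938934]
```

View pics/t2c.png

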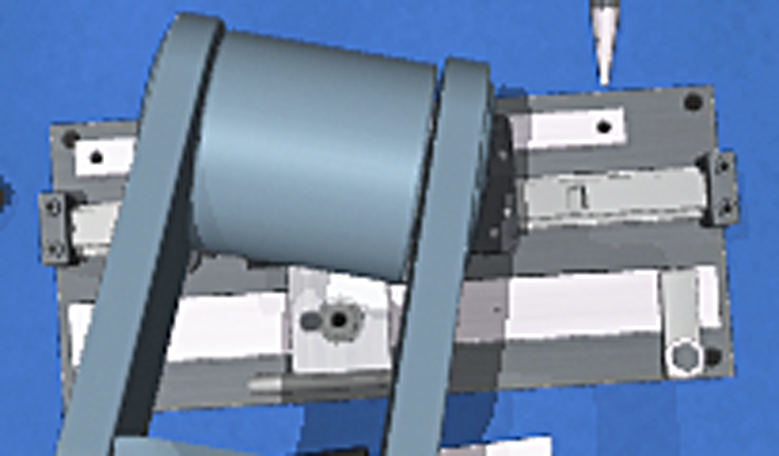

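The carriage has slid 142 mm with the pin out of the hole, and the hole is visible at crop (577,198). Now I'll feel for the notch in small steps.

drive_tool --moves '[[[0,-2,0],0,0.2],[[0,-2,0],0,0.2],[[0,-2,0],0,0.2],[[0,-1,0],0,0.2],[[0,0,0],0,0.2]]'

```text
t: 9.82
tool_pos: [580.5, 39.1, 95.9]
tcp_rot: [3.142, 0.001, 0.08]
ft_force: [5.0, -0.7, -14.4]
grip_width: 0.28
grasp_force: 40.0
```

drive_tool --moves '[[[0,-0.5,0],0,0.2],[[0,-0.5,0],0,0.2]]'

```text
t: 10.07
tool_pos: [580.5, 39.8, 95.9]
tcp_rot: [3.141, 0.0, 0.08]
ft_force: [5.9, -2.8, -13.4]
grip_width: 0.276
grasp_force: 40.0
```

drive_tool --moves '[[[0,-0.5,0],0,0.2],[[0,-0.5,0],0,0.2]]'

```text
t: 10.32
tool_pos: [580.4, 40.7, 95.9]
tcp_rot: [3.141, 0.001, 0.079]
ft_force: [4.0, -1.6, -13.9]
grip_width: 0.279
grasp_force: 40.0
```

drive_tool --moves '[[[0,-0.5,0],0,0.2],[[0,-0.5,0],0,0.2]]'

```text
t: 10.58
tool_pos: [580.3, 41.8, 95.8]
tcp_rot: [3.141, 0.001, 0.08]
ft_force: [4.6, -1.9, -14.6]
grip_width: 0.283
grasp_force: 40.0
```

drive_tool --moves '[[[0,-0.5,0],0,0.2],[[0,-0.5,0],0,0.2]]'

```text
t: 10.82
tool_pos: [580.2, 43.0, 95.9]
tcp_rot: [3.142, 0.001, 0.08]
ft_force: [4.4, -0.6, -14.1]
grip_width: 0.276
grasp_force: 40.0
```

drive_tool --moves '[[[0,-0.5,0],0,0.2],[[0,-0.5,0],0,0.2]]'

```text
t: 11.08
tool_pos: [580.1, 44.3, 95.8]
tcp_rot: [-3.141, 0.001, 0.08]
ft_force: [4.7, 0.6, -14.0]
grip_width: 0.283
grasp_force: 40.0
```

drive_tool --moves '[[[0,-0.5,0],0,0.2],[[0,-0.5,0],0,0.2]]'

```text
t: 11.32
tool_pos: [580.0, 45.8, 95.8]
tcp_rot: [-3.14, 0.001, 0.079]
ft_force: [5.9, 3.0, -13.4]
grip_width: 0.28
grasp_force: 40.0
```

drive_tool --moves '[[[0,-0.5,0],0,0.2],[[0,-0.5,0],0,0.2]]'

```text
t: 11.58
tool_pos: [579.9, 47.1, 95.9]
tcp_rot: [-3.14, 0.0, 0.08]
ft_force: [5.3, 2.6, -13.8]
grip_width: 0.282
grasp_force: 40.0
```

drive_tool --moves '[[[0,-0.5,0],0,0.2],[[0,-0.5,0],0,0.2]]'

```text
t: 11.82
tool_pos: [579.8, 47.6, 95.9]
tcp_rot: [-3.141, 0.001, 0.08]
ft_force: [5.1, 0.5, -14.7]
grip_width: 0.278
grasp_force: 40.0
```

drive_tool --moves '[[[0,-0.5,0],0,0.2],[[0,-0.5,0],0,0.2]]'

```text
t: 12.08
tool_pos: [579.8, 47.9, 95.8]
tcp_rot: [3.141, 0.001, 0.08]
ft_force: [5.4, -2.7, -14.2]
grip_width: 0.279
grasp_force: 40.0
```

The force pulled forward (+3 N) and then turned to resisting, which is the detent. I'll confirm by rocking slightly each way.

drive_tool --moves '[[[0,-0.4,0],0,0.2],[[0,0,0],0,0.2]]'

```text
t: 12.32
tool_pos: [579.8, 48.0, 95.8]
tcp_rot: [3.141, 0.001, 0.08]
ft_force: [5.1, -2.6, -15.1]
grip_width: 0.282
grasp_force: 40.0
```

drive_tool --moves '[[[0,0.6,0],0,0.2],[[0,0.6,0],0,0.2],[[0,0,0],0,0.2]]'

```text
t: 12.7
tool_pos: [579.8, 47.7, 95.8]
tcp_rot: [-3.141, 0.001, 0.08]
ft_force: [5.2, 0.7, -13.8]
grip_width: 0.28
grasp_force: 40.0
```

drive_tool --moves '[[[0,0.6,0],0,0.2],[[0,0,0],0,0.2]]'

```text
t: 12.95
tool_pos: [579.8, 47.5, 95.8]
tcp_rot: [-3.14, 0.001, 0.08]
ft_force: [5.4, 3.2, -14.0]
grip_width: 0.281
grasp_force: 40.0
```

drive_tool --moves '[[[0,-0.7,0],0,0.2],[[0,0,0],0,0.2],[[0,0,0],0,0.2],[[0,0,0],0,0.2]]'

```text
t: 13.45
tool_pos: [579.9, 47.7, 95.9]
tcp_rot: [-3.141, 0.001, 0.08]
ft_force: [5.1, 0.2, -13.7]
grip_width: 0.28
grasp_force: 40.0
```

```bash
python3 - <<'E'
from h import *
im,d,c=shot('scene','s3.png'); shot('wrist','w3.png')
a=cv2.imread('pics/s3.png')[130:300,110:340]; cv2.imwrite('pics/s3c.png',cv2.resize(a,None,fx=3.4,fy=3.4,interpolation=cv2.INTER_CUBIC))
s=ctrl.state(); print(s['tool_pos'],s['ft_force'],s['t'])
E
```

```text
[579.84468121  47.66563325  95.83728746] [  4.50173925   0.33294608 -14.60237443] 13.55
```

View pics/w3.png

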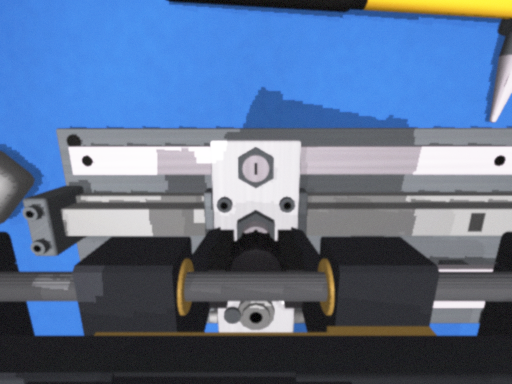

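View pics/s3c.png

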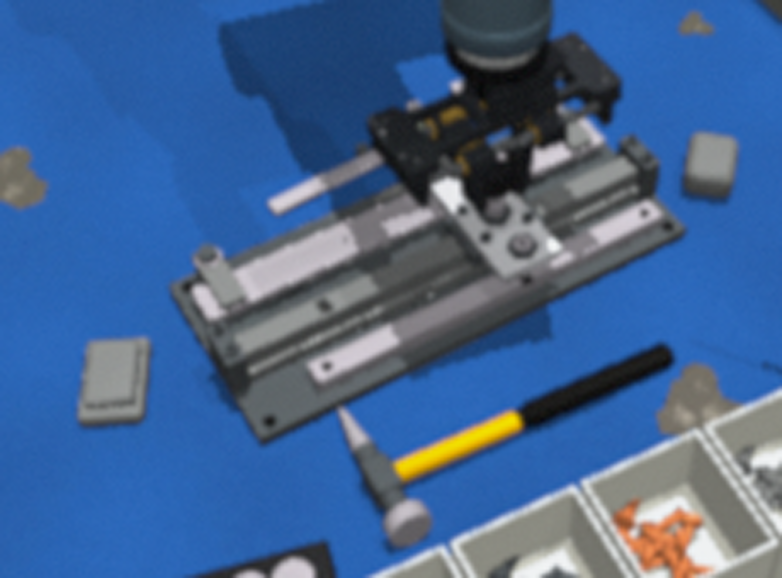

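The wrist view shows the plunger at (256,168) over the strip, with the groove hidden under the plate. The scene view shows the carriage held by the knob and the tools I can see where they were. The force along the rail is near zero in a stiff detent, so I'm handing in.

```bash
python3 -c "
from station import order; print(order.close_job())"
```

```text
the job is handed in; nothing more can be done
None
```

The job is handed in: I pulled the lock knob to its stop, slid the carriage about 158 mm along the rail, and it is now held by the knob, still in the notch, with the hand tools not touched.

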